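# Open the lap polisher's cover onto its rest

### The job

Open the flat-lap polisher on the workbench: swing its hinged metal cover over past upright by the bar on its free edge and lower it gently, without letting it drop, until it lies flat on the two rest posts; then let go. Leave the small parts case's lid shut.

Things in the scene. Friction and masses are not known exactly. Their poses are not given: they have to be found in the camera images.
- lap: Flat-lap polisher, fixed to the bench: white housing 170 (x) by 136 (y) by 94 mm high on its -y side (y -141 to -5 mm); on its +y side a low plate with two rubber-tipped rest posts at y = 105, x = -50 and 50 mm, 24 mm thick, tops 89 mm up. Origin on the bench right below the middle of the cover's hinge line, which runs along its x axis 95 mm up. z is up.
- cover (a joint): The polisher's cover, an aluminium plate 160 by 140 by 5 mm (0.2 to 0.45 kg) ending 145 mm from the hinge line. Angle in rad: 0 shut, flat towards the polisher's -y; 1.57 upright; 3.14 flat towards +y on the rest posts, which stop it. The hinge is almost free: let go in between, the cover falls to the side it leans to.
- cover_bar (a point): Middle of the round steel bar, 12 mm thick, on the cover's free edge: parallel to the hinge line, 195 mm from it, 110 mm long between its two 12 mm arms, in the plane of the plate, 44 mm of open gap to the plate edge, free space below to the bench. Height 97.5 mm when shut, 92.5 mm when open. It can turn between fingers. This point's axes turn with the cover.
- case_lid (a joint): Lid of the bystanding parts case, a small grey plastic box 100 by 140 by 45 mm with an aluminium lid and a raised bar handle on its top, standing to the left or right of the polisher. Angle in rad, 0 shut. Not to be opened.
There are look-alikes about, which are no part of the job. What is meant by the part that bears case_lid is not red, and is the smaller of those in its own colour.

How it is judged:
On the way:
1. the cover is swung past upright (value of joint cover above 1.7 rad), for 0.05 s.
At the end, for the whole second after the job is handed in: The cover lies open on its rest posts (within 10 degrees of flat, joint above 2.97 rad) and at rest, and the parts case's lid is shut (within 0.15 rad) (value of joint cover above 2.97 rad and velocity of joint cover between -0.1 and 0.1 rad/s and value of joint case_lid below 0.15 rad); the robot touches nothing.
It fails at once if the cover is dropped or slammed: past upright (beyond 1.6 rad) it turns faster than 3.5 rad/s in the opening direction (what a free fall of its bar through about 15 to 20 mm gives) (value of joint cover above 1.6 rad and velocity of joint cover above 3.5 rad/s).
It fails at once if the parts case's lid is opened by more than 0.15 rad (value of joint case_lid above 0.15 rad).
It also fails if it takes over 45 s, if anything falls off the work surface, if the arm or the gripper's body presses on something with over 40 N, if the wrist force passes 120 N, or if a joint passes its speed limit or range.

### The arm

A 7-joint arm with a two-finger parallel gripper is mounted at the origin on the work surface. World frame = base frame: x ahead of the robot, y to its left, z up, the work surface at z = 0. Lengths are in m, angles in rad, forces in N, time in s.
With the tool pointing down it reaches from about 0.4 to 0.9 m from the base axis. Payload 5.6 kg.
Tool frame: the origin (TCP) lies between the finger pads; the fingertips stand 8 mm ahead of it and the grasp point (between the pads) lies 11 mm behind it; z points along the fingers, y is the line along which they close (so a half turn about z gives the same grasp; the last joint's range is limited). The gripper opens to 92 mm and grips with 3 to 60 N. Pads are 20 mm wide; open, the fingers measure 128 mm over their backs; the gripper's body (75 mm by 189 mm) begins 69 mm behind the grasp point.
Start: joints at [-1.333, 0.468, -0.012, 1.603, 0.006, 1.071, -0.056], TCP at [0.18, 0.625, 0.223] pointing down, gripper open.
Joint ranges: [-2.53, 2.53], [-0.31, 2.02], [-1.57, 1.55], [0.28, 2.44], [-1.29, 4.43], [0.15, 1.84], [-2.92, 2.92]. Speed limits (rad/s): [2.57, 2.57, 3.14, 3.14, 3.14, 3.14, 3.14].

### API

Orientations are given as a unit quaternion [w, x, y, z].
In Python, from cell import sense, cams, order gives the robot as it stands. The module is installed in compiled form; this text tells all that it offers.
- The arm moves only by the shell command python3 -m inch 'ROWS' [OPENING] [FORCE]. ROWS is JSON, a list of rows, each an object with "travel": the shift along the tool's x, y, z in m, a list of three; "angular": the turn, a rotation vector about the tool's x, y, z in rad, a list of three. A call has exactly 5 rows; each row shifts and turns the commanded pose from where the row before left it, along the tool's axes as they then stand; what a row does not reach is not made up. A row lasts 1/8 s, in which the tool goes at most 62.5 mm and 10.7 degrees, less where a joint would pass 70% of its speed; a pose out of reach is approached as far as the arm can. A call with a gripper value outside its range is refused whole. OPENING is the finger opening in m, from 0 to 0.0919, set as the call begins (- or left out, the last holds). The fingers move at their own pace and stop on an object; FORCE is the grip in N (left out, the last holds). Time passes only in rows, so rows that do not move let the fingers close, or fill a call up. It gives the time, the measured TCP pose, the force, the opening and the grip force at its end, in the units of the state.
- sense(): the state, without advancing time (a new reading comes with each control period).
- cams.read_camera(name): name is "scene" or "top" or "wrist"; returns a dict with "color" (420x560x3 uint8, red, green, blue), "depth" (420x560 float32, m along the optical axis (not along the pixel's ray), 0 where there is no reading), "camera_matrix" (3x3 intrinsics, pixels), "rvec" (rotation vector, rad) and "tvec" (3), from world to camera coordinates, as OpenCV has them; the wrist camera has in their place "T_tool_cam" (4x4, takes a point from camera to tool coordinates, whose origin is the TCP and whose axes are the flange's). Camera axes: x right, y down, z forward; pixel columns grow to the right and rows downward; lengths in m; the calibration is good to about 2 mm. A picture is of the moment at which its call begins: read the wrist's pose just before it.
- order.hand_in(): hands the job in; it is judged then, once.
The state is a dict: "time": time; "q": joint angles; "dq": joint speeds; "tau": joint torques, N m; "ee_pos": TCP position; "orientation": TCP orientation; "force": force on the tool from outside, world axes, zero at the start; "wrist_torque": the same for the moment, N m; "width": opening from 0.0 (shut) to 1.0 (fully open); "gripper_force": force on a finger pad.
Only numpy, scipy, OpenCV 4.12 (cv2) and the standard library are available. Lean on these libraries where they do the work, as an engineer would, in place of code of your own. Each camera call takes 0.05 s, during which the arm holds its last target. There are 200 camera calls.

## Working session

There is one attempt and no reset: what is moved stays moved. The work goes in short steps, Python scripts to look and compute and a shell command to move; the robot and the scene stay as the last step left them, time stands still between calls to the robot, and variables do not carry over. Pictures are saved under pics/ and viewed, at most 10 in all, crops included, and the job is handed in when it is done.

```bash
mkdir -p pics
python3 - <<'E'
from cell import sense,cams
import cv2,numpy as np,pickle
s=sense();print({k:np.round(v,3).tolist() for k,v in s.items()})
d={}
for n in("scene","top"):
    c=cams.read_camera(n);d[n]=c;cv2.imwrite(f"pics/{n}0.png",c["color"][...,::-1]);print(n,c["camera_matrix"].round(1).tolist(),c["rvec"],c["tvec"])
pickle.dump(d,open("d0.pkl","wb"))
E
```

```text
{'time': 0.0, 'q': [-1.333, 0.468, -0.012, 1.604, 0.006, 1.071, -0.056], 'dq': [-0.0, -0.001, -0.003, 0.0, 0.001, -0.002, -0.001], 'tau': [0.0, -52.057, -0.012, -24.375, -0.057, 0.017, 0.0], 'ee_pos': [0.18, 0.624, 0.222], 'orientation': [-0.0, 0.14, 0.99, -0.001], 'force': [-0.139, -0.758, -0.295], 'wrist_torque': [-0.022, 0.018, 0.007], 'gripper_force': 0.0, 'width': 0.992}
scene [[413.0, 0.0, 284.1], [0.0, 413.0, 211.8], [0.0, 0.0, 1.0]] [ 1.47737818  1.82500553 -0.93991669] [-0.01055007 -0.20996925  1.69718789]
top [[462.6, 0.0, 282.9], [0.0, 462.6, 209.7], [0.0, 0.0, 1.0]] [ 2.16484539 -2.19238183  0.09200253] [0.11859679 0.4687901  1.51877054]
```

View pics/top0.png

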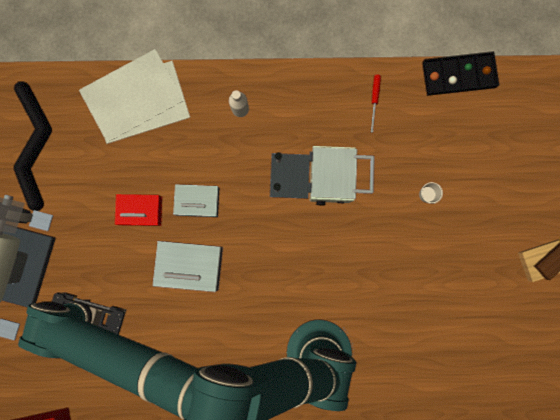

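View pics/scene0.png

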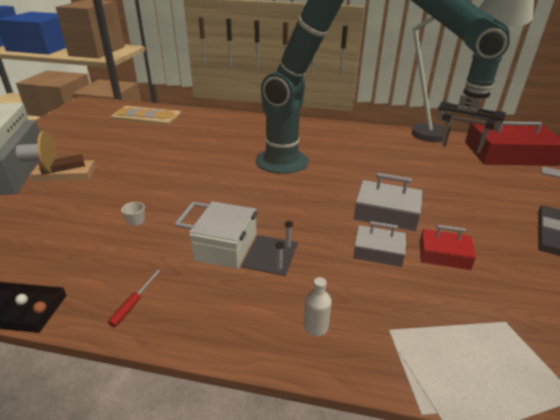

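The top view shows the polisher at (335,175), its bar at the right at (371,174), and dark posts at (277,156) and (278,187). What could be confused:
- **Polisher:** nothing else carries posts and a side bar.
- **Cases:** small grey (196,200), big grey (187,266), small red (137,210), big red (40,415). The parts case is the small grey one and is to be left alone.
- **Handle-like bars:** those on the case lids, e.g. (194,205) and (182,277).

So the target is the bar at (371,174).

```bash
cat > h.py <<'E'
import numpy as np,cv2
def cloud(c,T=None):
    "world xyz image (camera xyz mapped by calibration)"
    K=c["camera_matrix"];z=c["depth"];v,u=np.indices(z.shape)
    p=np.stack([(u-K[0,2])*z/K[0,0],(v-K[1,2])*z/K[1,1],z],-1)
    if T is None:
        R=cv2.Rodrigues(np.array(c["rvec"]))[0];return (p-np.array(c["tvec"]).ravel())@R
    return p@T[:3,:3].T+T[:3,3]
E
python3 - <<'E'
import pickle,cv2,numpy as np
from h import cloud
d=pickle.load(open("d0.pkl","rb"));c=d["top"];P=cloud(c)
m=(P[...,2]>.07)&(P[...,2]<.13)&(c["depth"]>0)
def box(r,n):
    k=np.zeros_like(m);k[r[0]:r[1],r[2]:r[3]]=1;k&=m
    q=P[k];(cx,s,a)=cv2.minAreaRect(q[:,:2].astype(np.float32));print(n,len(q),np.round(cx,4),np.round(s,4),a,"z",np.median(q[:,2]).round(4));return q
box((140,210,308,355),"plate")
for v in(158,162,168,174,180,186,190): 
    print(v,[(u,P[v,u].round(3).tolist()) for u in range(366,376) if m[v,u]])
box((150,163,268,286),"postA");box((180,194,268,286),"postB")
cv2.imwrite("pics/crop.png",cv2.resize(c["color"][135:215,260:390,::-1],None,fx=5,fy=5,interpolation=2))
E
```

```text
plate 2384 [ 0.5817 -0.0432] [0.1474 0.1722] 87.2013931274414 z 0.0997
158 [(366, [0.625, -0.154, 0.1]), (367, [0.624, -0.156, 0.105]), (368, [0.627, -0.161, 0.093]), (369, [0.625, -0.164, 0.098]), (370, [0.624, -0.166, 0.105]), (371, [0.625, -0.169, 0.102]), (372, [0.624, -0.172, 0.104]), (373, [0.624, -0.175, 0.104])]
162 [(370, [0.612, -0.166, 0.099]), (371, [0.612, -0.17, 0.098]), (372, [0.611, -0.171, 0.108]), (373, [0.612, -0.175, 0.102])]
168 [(370, [0.593, -0.165, 0.101]), (371, [0.591, -0.167, 0.109]), (372, [0.592, -0.171, 0.102]), (373, [0.592, -0.175, 0.102])]
174 [(370, [0.573, -0.164, 0.105]), (371, [0.572, -0.167, 0.107]), (372, [0.574, -0.171, 0.099]), (373, [0.573, -0.174, 0.101])]
180 [(370, [0.554, -0.164, 0.102]), (371, [0.554, -0.167, 0.101]), (372, [0.554, -0.171, 0.1])]
186 [(369, [0.535, -0.161, 0.1]), (370, [0.535, -0.163, 0.105]), (371, [0.535, -0.167, 0.1]), (372, [0.535, -0.169, 0.104])]
190 [(366, [0.523, -0.151, 0.1]), (367, [0.522, -0.153, 0.103]), (368, [0.522, -0.156, 0.106]), (369, [0.524, -0.162, 0.091]), (370, [0.522, -0.163, 0.105]), (371, [0.523, -0.167, 0.098]), (372, [0.522, -0.17, 0.1])]
postA 48 [0.6398 0.1276] [0.022  0.0217] 44.78445816040039 z 0.0898
postB 44 [0.5404 0.1339] [0.0193 0.0206] 89.2859878540039 z 0.0888
```

View pics/crop.png

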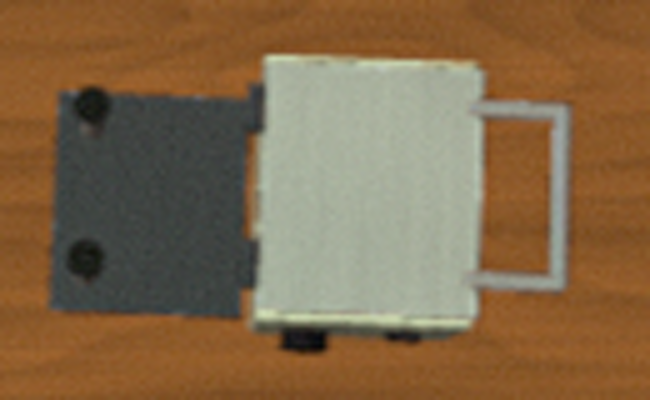

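Crop confirmed: the white polisher with its bar at crop (560,195), which is top pixel (372,174), and dark posts on the left at (91,103) and (86,260). Bar midpoint is about (0.5735, -0.168, 0.0975), lap yaw about -3.4°, hinge about (0.585, 0.0266). Now the tool gets turned to line up and moved over.

```bash
python3 -m inch '[{"travel":[0,0,-0.015],"angular":[0,0,-0.111]},{"travel":[0,0,-0.015],"angular":[0,0,-0.111]},{"travel":[-0.04,-0.03,0],"angular":[0,0,0]},{"travel":[-0.04,-0.03,0],"angular":[0,0,0]},{"travel":[-0.04,-0.03,0],"angular":[0,0,0]}]' 0.05 10
python3 -m inch '[{"travel":[-0.04,-0.03,0],"angular":[0,0,0]},{"travel":[-0.04,-0.03,0],"angular":[0,0,0]},{"travel":[-0.04,-0.03,0],"angular":[0,0,0]},{"travel":[-0.04,-0.03,0],"angular":[0,0,0]},{"travel":[0,0,0],"angular":[0,0,0]}]'
```

```text
time: 0.72
ee_pos: [0.2956, 0.5263, 0.2522]
orientation: [-0.0, 0.029, 1.0, -0.0]
force: [0.7, 0.3, 0.0]
width: 0.546
gripper_force: 0.0
time: 1.35
ee_pos: [0.4511, 0.3942, 0.2522]
orientation: [0.001, 0.034, 0.999, -0.001]
force: [-0.1, -0.5, -0.9]
width: 0.543
gripper_force: 0.0
```

```bash
python3 -m inch '[{"travel":[-0.0145,-0.05,0],"angular":[0,0,0]},{"travel":[-0.0145,-0.05,0],"angular":[0,0,0]},{"travel":[-0.0145,-0.05,0],"angular":[0,0,0]},{"travel":[-0.0145,-0.05,0],"angular":[0,0,0]},{"travel":[-0.0145,-0.05,0],"angular":[0,0,0]}]'
python3 -m inch '[{"travel":[-0.0145,-0.05,0],"angular":[0,0,0]},{"travel":[-0.0145,-0.05,0],"angular":[0,0,0]},{"travel":[-0.0145,-0.05,0],"angular":[0,0,0]},{"travel":[-0.0145,-0.05,0],"angular":[0,0,0]},{"travel":[-0.0145,-0.05,0],"angular":[0,0,0]}]'
python3 -m inch '[{"travel":[-0.0145,-0.05,0],"angular":[0,0,0]},{"travel":[0,0,0.02],"angular":[0,0,0]},{"travel":[0,0,0.03],"angular":[0,0,0]},{"travel":[0,0,0],"angular":[0,0,0]},{"travel":[0,0,0],"angular":[0,0,0]}]'
python3 - <<'E'
from cell import sense,cams
from h import cloud
import cv2,numpy as np
s=sense();c=cams.read_camera("wrist");cv2.imwrite("pics/w1.png",c["color"][...,::-1])
from scipy.spatial.transform import Rotation as R
w=s["orientation"];T=np.eye(4);T[:3,:3]=R.from_quat([*w[1:],w[0]]).as_matrix();T[:3,3]=s["ee_pos"]
print(s["ee_pos"],w,np.round(s["q"],2))
t=cloud(c,c["T_tool_cam"]);P=t@T[:3,:3].T+T[:3,3];np.savez("w1.npz",P=P,z=c["depth"])
ok=(c["depth"]>0)&(P[...,2]>.08)&(P[...,2]<.115)&(P[...,1]<-.152)&(P[...,1]>-.2)&(P[...,0]>.54)&(P[...,0]<.605)
q=P[ok];print(len(q),np.median(q,0) if len(q) else 0,q.min(0),q.max(0))
print(np.polyfit(q[:,0],q[:,1],1), np.percentile(q[:,1],[2,50,98]))
E
```

```text
time: 1.98
ee_pos: [0.5046, 0.1441, 0.2525]
orientation: [-0.0, 0.029, 1.0, 0.0]
force: [0.4, 0.2, 0.1]
width: 0.543
gripper_force: 0.0
time: 2.6
ee_pos: [0.5629, -0.1093, 0.2524]
orientation: [-0.0, 0.028, 1.0, 0.0]
force: [-0.4, 0.2, -0.4]
width: 0.541
gripper_force: 0.0
time: 3.22
ee_pos: [0.5748, -0.1594, 0.2034]
orientation: [0.0, 0.029, 1.0, 0.0]
force: [0.3, 0.0, 0.2]
width: 0.544
gripper_force: 0.0
[ 0.57478806 -0.15936736  0.20335628] [4.08979417e-04 2.89093743e-02 9.99581952e-01 3.89131342e-05] [-0.05  0.4   0.34  1.78 -0.16  0.99  1.87]
1038 [ 0.57125963 -0.17187875  0.10101519] [ 0.54003454 -0.17970304  0.09458309] [ 0.60499858 -0.16490327  0.10376807]
[-0.05466819 -0.14069906] [-0.17858307 -0.17187875 -0.16561415]
```

View pics/w1.png

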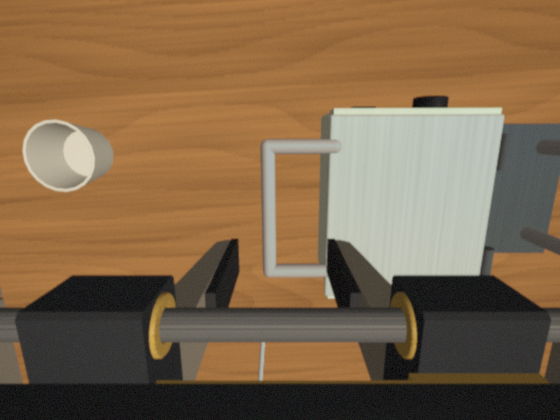

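Wrist view: the bar runs vertically at column 268, rows 147 to 270, slightly left of the finger centre (283). It measures y ≈ -0.172, so I shift about -11.6 mm and go down.

```bash
python3 -m inch '[{"travel":[0,-0.0116,0.01],"angular":[0,0,0]},{"travel":[0,0,0.03],"angular":[0,0,0]},{"travel":[0,0,0.03],"angular":[0,0,0]},{"travel":[0,0,0.03],"angular":[0,0,0]},{"travel":[0,0,0.017],"angular":[0,0,0]}]'
python3 -m inch '[{"travel":[0,0,0],"angular":[0,0,0]},{"travel":[0,0,0],"angular":[0,0,0]},{"travel":[0,0,0],"angular":[0,0,0]},{"travel":[0,0,0],"angular":[0,0,0]},{"travel":[0,0,0],"angular":[0,0,0]}]' 0 15
```

```text
time: 3.9
ee_pos: [0.5728, -0.1722, 0.0842]
orientation: [-0.001, 0.03, 1.0, -0.0]
force: [-0.4, 0.3, 0.3]
width: 0.545
gripper_force: 0.0
time: 4.53
ee_pos: [0.574, -0.1716, 0.0864]
orientation: [0.001, 0.029, 1.0, -0.0]
force: [0.0, -0.2, 3.4]
width: 0.125
gripper_force: 15.0
```

Run:
```python
import numpy as np
t=np.radians(np.arange(0,181,6));u=-195*np.cos(t)+2.5*np.sin(t);v=195*np.sin(t)+2.5*np.cos(t)
for i,(a,b) in enumerate(zip(np.diff(u),-np.diff(v))):print((i+1)*6,round(a,1),round(b,1),"| cum",round(u[i+1]-u[0],1),round(v[i+1]-v[0],1))
```

```text
6 1.3 -20.4 | cum 1.3 20.4
12 3.5 -20.1 | cum 4.8 40.5
18 5.5 -19.6 | cum 10.3 60.1
24 7.6 -19.0 | cum 17.9 79.1
30 9.5 -18.1 | cum 27.4 97.2
36 11.3 -17.0 | cum 38.7 114.1
42 13.0 -15.7 | cum 51.8 129.8
48 14.6 -14.2 | cum 66.4 144.1
54 16.0 -12.6 | cum 82.4 156.7
60 17.3 -10.9 | cum 99.7 167.6
66 18.3 -9.0 | cum 118.0 176.7
72 19.1 -7.1 | cum 137.1 183.7
78 19.8 -5.0 | cum 156.9 188.8
84 20.2 -2.9 | cum 177.1 191.7
90 20.4 -0.8 | cum 197.5 192.5
96 20.4 1.3 | cum 217.9 191.2
102 20.1 3.5 | cum 238.0 187.7
108 19.6 5.5 | cum 257.6 182.2
114 19.0 7.6 | cum 276.6 174.6
120 18.1 9.5 | cum 294.7 165.1
126 17.0 11.3 | cum 311.6 153.8
132 15.7 13.0 | cum 327.3 140.7
138 14.2 14.6 | cum 341.6 126.1
144 12.6 16.0 | cum 354.2 110.1
150 10.9 17.3 | cum 365.1 92.8
156 9.0 18.3 | cum 374.2 74.5
162 7.1 19.1 | cum 381.2 55.4
168 5.0 19.8 | cum 386.3 35.6
174 2.9 20.2 | cum 389.2 15.4
180 0.8 20.4 | cum 390.0 -5.0
```

```bash
python3 -m inch '[{"travel":[0,0.0013,-0.0204],"angular":[0,0,0]},{"travel":[0,0.0035,-0.0201],"angular":[0,0,0]},{"travel":[0,0.0055,-0.0196],"angular":[0,0,0]},{"travel":[0,0.0076,-0.019],"angular":[0,0,0]},{"travel":[0,0.0095,-0.0181],"angular":[0,0,0]}]'
```

```text
time: 5.15
ee_pos: [0.5754, -0.1451, 0.1848]
orientation: [0.001, 0.03, 1.0, -0.001]
force: [3.5, -4.8, 1.0]
width: 0.123
gripper_force: 15.0
```

```bash
python3 -m inch '[{"travel":[0,0.0113,-0.017],"angular":[0,0,0]},{"travel":[0,0.013,-0.0157],"angular":[0,0,0]},{"travel":[0,0.0146,-0.0142],"angular":[0,0,0]},{"travel":[0,0.016,-0.0126],"angular":[0,0,0]},{"travel":[0,0.0173,-0.0109],"angular":[0,0,0]}]'
```

```text
time: 5.78
ee_pos: [0.5794, -0.0745, 0.2562]
orientation: [0.001, 0.031, 1.0, -0.002]
force: [1.0, -4.7, 6.2]
width: 0.124
gripper_force: 15.0
```

Run:
```python
from cell import sense,cams
import cv2
c=cams.read_camera("scene");cv2.imwrite("pics/s2.png",cv2.resize(c["color"][100:300,130:370,::-1],None,fx=2.5,fy=2.5))
s=sense();print(s["ee_pos"],s["force"],s["wrist_torque"])
```

```text
[ 0.57967317 -0.07158457  0.25764249] [-4.90051684 -4.97646557 14.27336576] [-1.59473423  1.10305421  0.06728442]
```

View pics/s2.png

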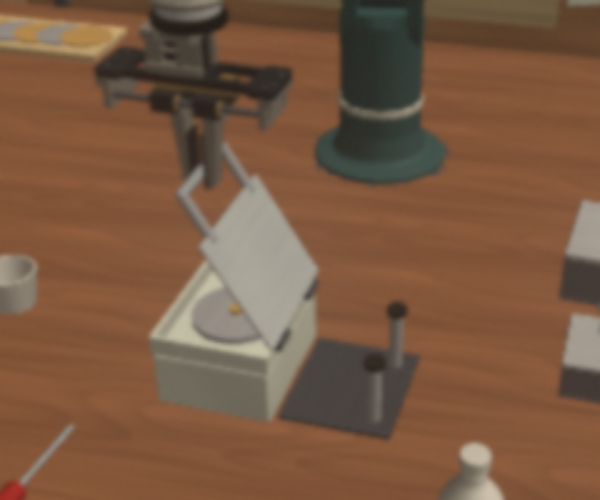

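Picture: the cover is raised to about 60° with the bar held at crop (203,172); nothing else is disturbed. The force says the tool is commanded about 3 mm too low, so I add that and go on.

```bash
python3 -m inch '[{"travel":[0,0.0183,-0.0105],"angular":[0,0,0]},{"travel":[0,0.0191,-0.0086],"angular":[0,0,0]},{"travel":[0,0.0198,-0.005],"angular":[0,0,0]},{"travel":[0,0.0202,-0.0029],"angular":[0,0,0]},{"travel":[0,0.0204,-0.0008],"angular":[0,0,0]}]'
python3 -c "
from cell import sense
s=sense();print(s['ee_pos'],s['force'],s['wrist_torque'])"
```

```text
time: 6.45
ee_pos: [0.5846, 0.0266, 0.282]
orientation: [-0.0, 0.029, 1.0, 0.0]
force: [1.5, -1.6, -0.9]
width: 0.125
gripper_force: 15.0
[0.58464789 0.02664232 0.28201161] [ 1.46293648 -1.55413142 -0.88476934] [-0.39973086 -0.26613678 -0.02412721]
```

```bash
python3 -m inch '[{"travel":[0,0.0204,0.0013],"angular":[0,0,0]},{"travel":[0,0.0201,0.0035],"angular":[0,0,0]},{"travel":[0,0.0196,0.0055],"angular":[0,0,0]},{"travel":[0,0.019,0.0076],"angular":[0,0,0]},{"travel":[0,0.0181,0.0095],"angular":[0,0,0]}]'
```

```text
time: 7.08
ee_pos: [0.5904, 0.1238, 0.2524]
orientation: [-0.001, 0.029, 1.0, -0.0]
force: [-0.8, -0.5, -0.2]
width: 0.126
gripper_force: 15.0
```

```bash
python3 -m inch '[{"travel":[0,0.017,0.0113],"angular":[0,0,0]},{"travel":[0,0.0157,0.013],"angular":[0,0,0]},{"travel":[0,0.0142,0.0146],"angular":[0,0,0]},{"travel":[0,0.0126,0.016],"angular":[0,0,0]},{"travel":[0,0.0109,0.0173],"angular":[0,0,0]}]'
python3 -c "
from cell import sense
s=sense();print(s['ee_pos'],s['force'],s['wrist_torque'])"
```

```text
time: 7.7
ee_pos: [0.595, 0.1936, 0.1802]
orientation: [-0.0, 0.029, 1.0, 0.0]
force: [-1.9, -0.3, -1.1]
width: 0.127
gripper_force: 15.0
[0.59498233 0.19362243 0.18016998] [-1.9384553  -0.29840845 -1.06098027] [-0.21003905  0.36131088  0.01704876]
```

```bash
python3 -m inch '[{"travel":[0,0.009,0.0183],"angular":[0,0,0]},{"travel":[0,0.0071,0.0191],"angular":[0,0,0]},{"travel":[0,0.005,0.0198],"angular":[0,0,0]},{"travel":[0,0.002,0.0101],"angular":[0,0,0]},{"travel":[0,0.001,0.0101],"angular":[0,0,0]}]'
python3 -m inch '[{"travel":[0,0.0005,0.005],"angular":[0,0,0]},{"travel":[0,0.0003,0.005],"angular":[0,0,0]},{"travel":[0,0,0.005],"angular":[0,0,0]},{"travel":[0,0,0.004],"angular":[0,0,0]},{"travel":[0,0,0],"angular":[0,0,0]}]'
python3 - <<'E'
from cell import sense,cams
import cv2
c=cams.read_camera("scene");cv2.imwrite("pics/s3.png",cv2.resize(c["color"][100:300,130:370,::-1],None,fx=2.5,fy=2.5))
s=sense();print(s["ee_pos"],s["force"],s["wrist_torque"])
E
```

```text
time: 8.32
ee_pos: [0.5967, 0.2169, 0.1035]
orientation: [0.0, 0.03, 1.0, 0.0]
force: [-0.8, 1.5, -0.9]
width: 0.125
gripper_force: 15.0
time: 8.95
ee_pos: [0.5966, 0.2178, 0.0849]
orientation: [0.0, 0.029, 1.0, 0.0]
force: [0.0, 0.6, -0.5]
width: 0.126
gripper_force: 15.0
[0.59666289 0.2177762  0.08502913] [ 1.05942957  1.16519623 -0.24296411] [ 0.21474306 -0.057028    0.01309273]
```

View pics/s3.png

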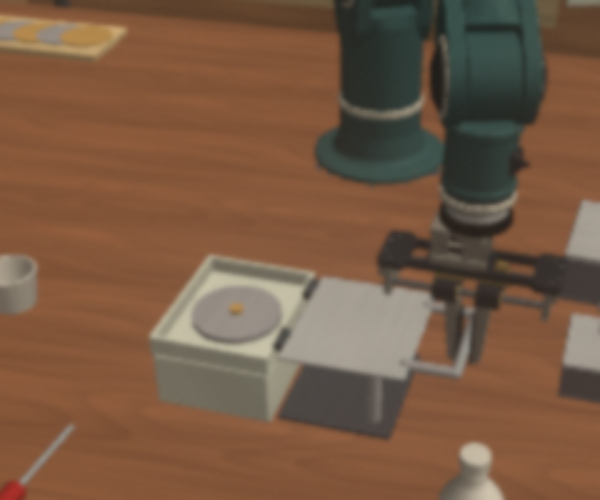

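The picture shows the cover nearly flat on the posts (crop (360,325)), with the bar still held at (465,350). I'll lower a few mm more until the posts carry the load.

```bash
python3 -m inch '[{"travel":[0,0,0.001],"angular":[0,0,0]},{"travel":[0,0,0.001],"angular":[0,0,0]},{"travel":[0,0,0.001],"angular":[0,0,0]},{"travel":[0,0,0],"angular":[0,0,0]},{"travel":[0,0,0],"angular":[0,0,0]}]'
```

```text
time: 9.62
ee_pos: [0.5967, 0.2178, 0.0822]
orientation: [0.0, 0.029, 1.0, 0.0]
force: [-0.7, 2.0, 0.6]
width: 0.124
gripper_force: 15.0
```

```bash
python3 -m inch '[{"travel":[0,0,0.001],"angular":[0,0,0]},{"travel":[0,0,0.001],"angular":[0,0,0]},{"travel":[0,0,0.001],"angular":[0,0,0]},{"travel":[0,0,0],"angular":[0,0,0]},{"travel":[0,0,0],"angular":[0,0,0]}]'
```

```text
time: 10.25
ee_pos: [0.5968, 0.2178, 0.0817]
orientation: [0.0, 0.03, 1.0, 0.001]
force: [-5.1, -0.1, 16.7]
width: 0.124
gripper_force: 15.0
```

Contact is made (16.7 N on the tool from the posts). Now release and retreat upward.

```bash
python3 -m inch '[{"travel":[0,0,-0.001],"angular":[0,0,0]},{"travel":[0,0,0],"angular":[0,0,0]},{"travel":[0,0,0],"angular":[0,0,0]},{"travel":[0,0,0],"angular":[0,0,0]},{"travel":[0,0,0],"angular":[0,0,0]}]' 0.045
python3 -m inch '[{"travel":[0,0,-0.01],"angular":[0,0,0]},{"travel":[0,0,-0.02],"angular":[0,0,0]},{"travel":[0,0,-0.03],"angular":[0,0,0]},{"travel":[0,0,-0.04],"angular":[0,0,0]},{"travel":[0,0,-0.04],"angular":[0,0,0]}]'
python3 -m inch '[{"travel":[0,0,-0.02],"angular":[0,0,0]},{"travel":[0,0,0],"angular":[0,0,0]},{"travel":[0,0,0],"angular":[0,0,0]},{"travel":[0,0,0],"angular":[0,0,0]},{"travel":[0,0,0],"angular":[0,0,0]}]'
python3 - <<'E'
from cell import sense,cams
import cv2
c=cams.read_camera("scene");cv2.imwrite("pics/s4.png",c["color"][...,::-1])
s=sense();print(s["ee_pos"],s["force"])
E
```

```text
time: 10.88
ee_pos: [0.5964, 0.2175, 0.0798]
orientation: [-0.0, 0.029, 1.0, -0.0]
force: [0.8, 0.4, -1.1]
width: 0.488
gripper_force: 0.0
time: 11.5
ee_pos: [0.5967, 0.2176, 0.223]
orientation: [0.001, 0.03, 1.0, 0.0]
force: [0.3, 0.7, -0.0]
width: 0.488
gripper_force: 0.0
time: 12.12
ee_pos: [0.5961, 0.2175, 0.239]
orientation: [-0.001, 0.029, 1.0, -0.0]
force: [-0.0, 0.1, -0.1]
width: 0.487
gripper_force: 0.0
[0.59616743 0.2174976  0.23918149] [-0.08095024  0.06728549 -0.30382756]
```

View pics/s4.png

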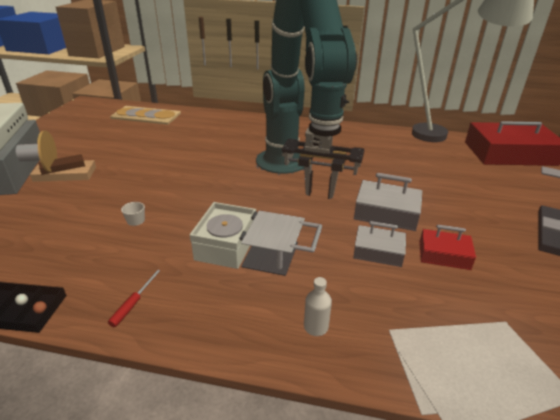

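The picture shows the cover lying flat on the posts at (275,231) with its bar free at (310,237). The cases are shut and the gripper is clear.

```bash
python3 -c "
from cell import order
print(order.hand_in())"
```

```text
the job is handed in; nothing more can be done
None
```

The polisher's cover lies open on its two rest posts with the gripper clear of it, the parts case's lid was left shut, and the job was handed in after about 12 s of robot time; the hand-in gave no verdict.

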